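# Find the radius leaf that fits the turned blank

## Robot

A 6-joint arm with a two-finger parallel gripper is mounted at the origin on the work surface. World frame = base frame: x ahead of the robot, y to its left, z up, the work surface at z = 0. Lengths are in mm, angles in rad, forces in N, time in s.
With the tool pointing down it reaches from about 325 to 900 mm from the base axis. Payload 6.1 kg.
Tool frame: the origin (TCP) lies on the front face of the gripper's body, between the roots of the fingers; the fingertips stand 70 mm ahead of it and the grasp point (between the pads) lies 51 mm ahead of it; z points along the fingers, y is the line along which they close (so a half turn about z gives the same grasp; the last joint's range is limited). The gripper opens to 87 mm and grips with 3 to 60 N. Pads are 19 mm wide; open, the fingers measure 117 mm over their backs; the gripper's body (75 mm by 190 mm) begins 51 mm behind the grasp point.
Start: joints at [1.016, 0.22, 1.526, -0, 1.395, -0.126], TCP at [259.86, 568.409, 292.238] pointing down, gripper open.
Joint ranges: [-2.98, 2.98], [-0.91, 2.08], [0.09, 2.57], [-1.24, 4.39], [0.2, 2.65], [-2.68, 2.68]. Speed limits (rad/s): [2.57, 2.57, 3.01, 3.14, 3.14, 3.14].

## Interface

Orientations are given as a 3x3 rotation matrix whose columns are the frame's x, y, z axes.
In Python, from cell import env, vision gives the robot as it stands.
- The arm moves only by the tool drive_tool, never from a script. Its argument "series" is a list of rows, each a list of 7 numbers: the shift along the tool's x, y, z in m, then the turn, a rotation vector about the tool's x, y, z in degrees, then the finger opening in m, from 0 to 0.087. In form: [[dx, dy, dz, ax, ay, az, claw], ...]. A call has 1 to 12 rows; each row shifts and turns the commanded pose from where the row before left it, along the tool's axes as they then stand; what a row does not reach is not made up. A row lasts 1/12 s, in which the tool goes at most 41.7 mm and 7.16 degrees, less where a joint would pass 70% of its speed; a pose out of reach is approached as far as the arm can. A call with a gripper value outside its range is refused whole. The fingers move at their own pace and stop on an object; the grip force is fixed at half the most. Time passes only in rows, so rows that do not move let the fingers close. It gives the time, the measured TCP pose, the force, the opening and the grip force at its end, in the units of the state.
- env.sense(): the state, without advancing time (a new reading comes with each control period).
- vision.read_camera(name): name is "scene" or "top" or "wrist"; returns a dict with "pixels" (384x512x3 uint8, red, green, blue), "z_map" (384x512 float32, mm along the optical axis (not along the pixel's ray), 0 where there is no reading), "fx", "fy", "cx", "cy" (pixels), "k1" (the pictures are not rectified: a ray, as slopes to the right and down, at radius r is drawn at 1 + k1 r^2 times it, then the intrinsics apply), "cam_to_world" (4x4, takes a point from camera to world coordinates). Camera axes: x right, y down, z forward; pixel columns grow to the right and rows downward; lengths in mm; the calibration is good to about 2 mm. A picture is of the moment at which its call begins.
- env.close_job(): hands the job in; it is judged then, once.
The state is a dict: "t": time; "joint_positions": joint angles; "joint_vel": joint speeds; "joint_efforts": joint torques, N m; "ee_pos": TCP position; "eef_rot": TCP orientation; "ft_force": force on the tool from outside, world axes, zero at the start; "torque": the same for the moment, N m; "opening": opening from 0.0 (shut) to 1.0 (fully open); "grip_force": force on a finger pad.
Only numpy, scipy, OpenCV 4.12 (cv2) and the standard library are available. Lean on these libraries where they do the work, as an engineer would, in place of code of your own. Each camera call takes 0.05 s, during which the arm holds its last target. There are 200 camera calls.

## Task

Find which of the three radius leaves fits the wooden blank clamped in the stand, by touching leaves flat on or just above the plate against its curved side from the stand's open front until one neither rocks nor gaps. Press the fitting leaf gently home, with about 6 N, for about a second, leave it there lying flat on the plate, seated against the blank, and let go; the other two must lie flat on the cork mat. Do not dent the soft wood with any leaf (stay well under 15 N), and leave the dolls, tin and tools alone.

Things in the scene. Friction and masses are not known exactly. Their poses are not given: they have to be found in the camera images.
- stand: fixed gauging stand: steel plate 10 mm thick, from 135 mm in front (-x) to 70 mm behind its origin, 140 mm wide. A green post behind and an arm above (top 79 mm over the bench, reaching 10 mm ahead of the blank's axis) hold one blank. Origin on the bench below the blank's axis. Bring leaves in along its +x from the open front
- seat (a point): point on top of the stand's plate, on the vertical axis of the clamped blank; axes as the stand's
- board: fixed cork mat where the leaves lie, 120 mm (x) by 320 mm (y), 4 mm thick; origin at the centre of its underside, on the bench. Leaf places are 100 mm apart along y
- leaf_red: red-handled leaf for diameter 56: flat aluminium plate 8 mm thick, its concave arc (radius 28 mm, 110 deg, seven flats tangent to it) open to +x. Origin: underside, below the handle's middle. Handle: upright block 28 (x) by 14 mm (y), 8 to 58 mm above the underside; grip across y. Plate from x -20 to the arc's bottom at +38 mm; arms to x +51, y +-33. 70 to 120 g
- leaf_red_arc (a point): centre of the red leaf's arc, 66 mm along the leaf's +x from its origin, at the height of its underside
- leaf_yellow: yellow-handled leaf for diameter 62: flat aluminium plate 8 mm thick, its concave arc (radius 31 mm, 110 deg, seven flats tangent to it) open to +x. Origin: underside, below the handle's middle. Handle: upright block 28 (x) by 14 mm (y), 8 to 58 mm above the underside; grip across y. Plate from x -20 to the arc's bottom at +38 mm; arms to x +52, y +-36. 70 to 120 g
- leaf_yellow_arc (a point): centre of the yellow leaf's arc, 69 mm along the leaf's +x from its origin, at the height of its underside
- leaf_blue: blue-handled leaf for diameter 68: flat aluminium plate 8 mm thick, its concave arc (radius 34 mm, 110 deg, seven flats tangent to it) open to +x. Origin: underside, below the handle's middle. Handle: upright block 28 (x) by 14 mm (y), 8 to 58 mm above the underside; grip across y. Plate from x -20 to the arc's bottom at +38 mm; arms to x +53, y +-38. 70 to 120 g
- leaf_blue_arc (a point): centre of the blue leaf's arc, 72 mm along the leaf's +x from its origin, at the height of its underside
- blank_a: upright turned wooden cylinder, 50 mm tall, fixed, rigid. Of the three, one is 56, one 62, one 68 mm in diameter, unmarked. One stands clamped on the stand's plate, the others on a 10 mm plank to one side; which is where changes. Origin: centre of its underside
- blank_b: upright turned wooden cylinder, 50 mm tall, fixed, rigid. Of the three, one is 56, one 62, one 68 mm in diameter, unmarked. One stands clamped on the stand's plate, the others on a 10 mm plank to one side; which is where changes. Origin: centre of its underside
- blank_c: upright turned wooden cylinder, 50 mm tall, fixed, rigid. Of the three, one is 56, one 62, one 68 mm in diameter, unmarked. One stands clamped on the stand's plate, the others on a 10 mm plank to one side; which is where changes. Origin: centre of its underside
- doll_red: finished doll, red body, round pale head with black cap, 165 mm tall, 55 mm across, stands upright; origin under its base
- doll_blue: finished doll, blue body, 160 mm tall, 50 mm across, stands upright; origin under its base
- tin: green open tin, 100 mm across, 70 mm tall; origin under its base
- mallet: small hammer with a wooden handle, lying flat; bystander
- brush: bench brush lying flat; bystander
- offcut: wooden offcut 60 x 45 x 35 mm; bystander
Things that resemble listed ones, but are neither listed nor needed, are in the scene too. Leave any black or purple look-alike of the leaf_yellow alone.

How it is judged (in metres and radians):
On the way:
1. the fitting leaf pressed on the clamped blank with over 3 N for 0.7 s: flat, arc's centre within 1.5 mm of the blank's axis seen from above, underside at most 4 mm over the plate (((horizontal distance between leaf_red_arc and seat below 0.0015 m and angle between leaf_red's own z axis and vertical below 0.06 rad and z of leaf_red in the frame of seat between -0.002 and 0.004 m and (contact force between leaf_red and blank_a above 3 N or contact force between leaf_red and blank_b above 3 N or contact force between leaf_red and blank_c above 3 N)) or (horizontal distance between leaf_yellow_arc and seat below 0.0015 m and angle between leaf_yellow's own z axis and vertical below 0.06 rad and z of leaf_yellow in the frame of seat between -0.002 and 0.004 m and (contact force between leaf_yellow and blank_a above 3 N or contact force between leaf_yellow and blank_b above 3 N or contact force between leaf_yellow and blank_c above 3 N)) or (horizontal distance between leaf_blue_arc and seat below 0.0015 m and angle between leaf_blue's own z axis and vertical below 0.06 rad and z of leaf_blue in the frame of seat between -0.002 and 0.004 m and (contact force between leaf_blue and blank_a above 3 N or contact force between leaf_blue and blank_b above 3 N or contact force between leaf_blue and blank_c above 3 N)))), for 0.7 s.
At the end, for the whole second after the job is handed in: The fitting leaf lies at rest flat on the stand's plate, its arc's centre within 2.2 mm of the blank's axis seen from above (underside within 4 mm of the plate, tilt under 0.06 rad); the other two leaves lie flat and still on the cork mat, their origins (handles) over it (((horizontal distance between leaf_red_arc and seat below 0.0022 m and angle between each of leaf_red, leaf_yellow, leaf_blue's own z axis and vertical below 0.06 rad and z of leaf_red in the frame of seat between -0.002 and 0.004 m and linear speed of each of leaf_red, leaf_yellow, leaf_blue below 0.01 m/s and angular speed of leaf_red below 0.1 rad/s and z of leaf_yellow in the frame of board between 0.002 and 0.007 m and x of leaf_yellow in the frame of board between -0.06 and 0.06 m and y of leaf_yellow in the frame of board between -0.16 and 0.16 m and z of leaf_blue in the frame of board between 0.002 and 0.007 m and x of leaf_blue in the frame of board between -0.06 and 0.06 m and y of leaf_blue in the frame of board between -0.16 and 0.16 m) or (horizontal distance between leaf_yellow_arc and seat below 0.0022 m and angle between each of leaf_yellow, leaf_red, leaf_blue's own z axis and vertical below 0.06 rad and z of leaf_yellow in the frame of seat between -0.002 and 0.004 m and linear speed of each of leaf_yellow, leaf_red, leaf_blue below 0.01 m/s and angular speed of leaf_yellow below 0.1 rad/s and z of leaf_red in the frame of board between 0.002 and 0.007 m and x of leaf_red in the frame of board between -0.06 and 0.06 m and y of leaf_red in the frame of board between -0.16 and 0.16 m and z of leaf_blue in the frame of board between 0.002 and 0.007 m and x of leaf_blue in the frame of board between -0.06 and 0.06 m and y of leaf_blue in the frame of board between -0.16 and 0.16 m) or (horizontal distance between leaf_blue_arc and seat below 0.0022 m and angle between each of leaf_blue, leaf_red, leaf_yellow's own z axis and vertical below 0.06 rad and z of leaf_blue in the frame of seat between -0.002 and 0.004 m and linear speed of each of leaf_blue, leaf_red, leaf_yellow below 0.01 m/s and angular speed of leaf_blue below 0.1 rad/s and z of leaf_red in the frame of board between 0.002 and 0.007 m and x of leaf_red in the frame of board between -0.06 and 0.06 m and y of leaf_red in the frame of board between -0.16 and 0.16 m and z of leaf_yellow in the frame of board between 0.002 and 0.007 m and x of leaf_yellow in the frame of board between -0.06 and 0.06 m and y of leaf_yellow in the frame of board between -0.16 and 0.16 m))); the robot touches nothing.
It fails at once if a leaf presses on a blank with more than 15 N (contact force between any of leaf_red, leaf_yellow, leaf_blue and blank_a above 15 N or contact force between any of leaf_red, leaf_yellow, leaf_blue and blank_b above 15 N or contact force between any of leaf_red, leaf_yellow, leaf_blue and blank_c above 15 N).
It fails at once if a doll, the tin, a tool or the offcut is moved by more than 20 mm (distance of any of doll_red, doll_blue, tin, mallet, brush, offcut from where it was at the start of the episode above 0.02 m).
It also fails if it takes over 72 s, if anything falls off the work surface, if the arm or the gripper's body presses on something with over 40 N, if the wrist force passes 120 N, or if a joint passes its speed limit or range.

## Working session

There is one attempt and no reset: what is moved stays moved. The work goes in short steps, Python scripts to look and compute and a tool call to move; the robot and the scene stay as the last step left them, time stands still between calls to the robot, and variables do not carry over. Pictures are saved under pics/ and viewed, at most 10 in all, crops included, and the job is handed in when it is done.

Besides the shell and the picture viewer there is one more tool, called after "Emit:" as name([rows], argument=value, ...), one row to a line, values as JSON. drive_tool: Moves the arm, as the interface text tells. Its arguments: {"type":"object","properties":{"series":{"type":"array"}},"required":["series"]}

```bash
mkdir -p pics; ls
python3 - <<'E'
from cell import env, vision
import cv2,numpy as np
ims=[]
for n in("scene","top"):
    d=vision.read_camera(n); np.savez(f"{n}0.npz",**d); cv2.imwrite(f"pics/{n}0.png",d["pixels"][...,::-1])
    print(n,d["fx"],d["fy"],d["cx"],d["cy"],d["k1"]);print(np.round(d["cam_to_world"],3))
s=env.sense();print(s)
E
```

```text
pics
scene 399.38296033609635 399.38296033609635 251.10764932754168 196.83599141093057 -0.10037017398931121
[[-6.720000e-01  5.050000e-01 -5.420000e-01  1.326881e+03]
 [ 7.410000e-01  4.640000e-01 -4.860000e-01  6.279900e+02]
 [ 6.000000e-03 -7.280000e-01 -6.860000e-01  1.015571e+03]
 [ 0.000000e+00  0.000000e+00  0.000000e+00  1.000000e+00]]
top 366.9907296789431 366.9907296789431 260.1503017465551 196.75879386330496 -0.09684764142606114
[[-5.000000e-03 -9.980000e-01  6.400000e-02  4.675370e+02]
 [-1.000000e+00  5.000000e-03  1.000000e-03 -5.805100e+01]
 [-2.000000e-03 -6.400000e-02 -9.980000e-01  1.136408e+03]
 [ 0.000000e+00  0.000000e+00  0.000000e+00  1.000000e+00]]
{'t': 0.1, 'joint_positions': array([ 1.01589505e+00,  2.21143650e-01,  1.52749610e+00,  2.03274505e-06,
        1.39467238e+00, -1.26072912e-01]), 'joint_vel': array([ 0.00060746, -0.00202036, -0.00216144, -0.00019577, -0.00099636,
        0.00014676]), 'joint_efforts': array([ 3.88147246e-04, -4.95947850e+01, -3.88516080e+01,  7.00760353e-02,
        5.16828324e-02, -3.83003180e-05]), 'ee_pos': array([259.63784637, 568.04600186, 291.24908702]), 'eef_rot': array([[-9.09453298e-01,  4.15805092e-01, -9.07622811e-04],
       [ 4.15806026e-01,  9.09452152e-01, -1.46041800e-03],
       [ 2.18190278e-04, -1.70557700e-03, -9.99998522e-01]]), 'ft_force': array([0.05265814, 0.38365487, 0.84299288]), 'torque': array([-0.02936195, -0.0359386 , -0.04271031]), 'grip_force': 0.0, 'opening': 1.00027245337451}
```

View pics/scene0.png

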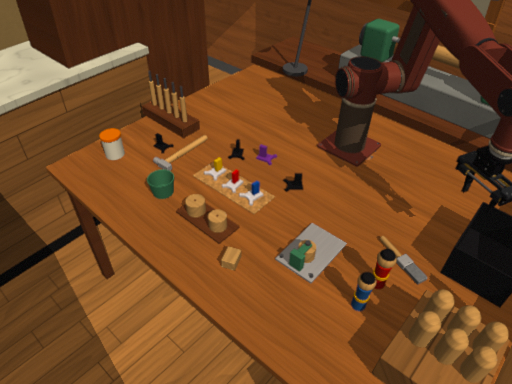

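View pics/top0.png

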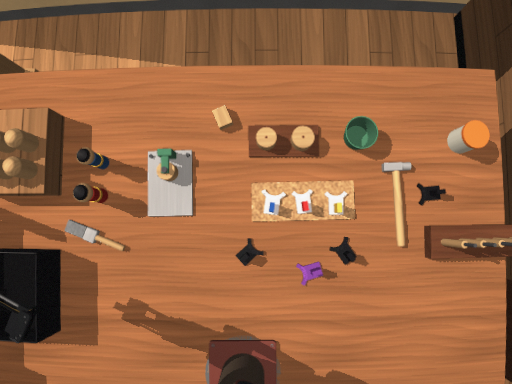

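The scene picture shows the cork mat (~233,188), with the stand at (312,250) and the plank blanks at (195,205) and (217,221). In the top picture the handles on the mat are blue (275,207), red (305,207) and yellow (338,206). The stand is at (170,183) with its post at (165,155), so its open front points down the image, which is -x. Black and purple look-alikes lie off the mat at (249,252), (311,271), (345,250) and (430,193), and I'll leave those alone.

```bash
cat > h.py <<'E'
import numpy as np, cv2
from cell import env, vision
def cam(n,save=None):
    d=vision.read_camera(n)
    if save: cv2.imwrite(f"pics/{save}.png",d["pixels"][...,::-1])
    return d
def rays(d,uv):
    uv=np.atleast_2d(np.asarray(uv,float)); K=np.array([[d["fx"],0,d["cx"]],[0,d["fy"],d["cy"]],[0,0,1]],float)
    # iterative undistortion: drawn = ray*(1+k1 r^2)
    n=cv2.undistortPoints(uv[:,None],K,np.array([float(d["k1"]),0,0,0]),None,None,None) if 0 else cv2.undistortPoints(uv[:,None],K,np.array([float(d["k1"]),0.,0,0]))
    return np.c_[n[:,0],np.ones(len(uv))]
def plane(d,uv,z):
    T=np.asarray(d["cam_to_world"]); r=rays(d,uv)@T[:3,:3].T
    return T[:3,3]+r*((z-T[2,3])/r[:,2])[:,None]
def cloud(d):
    H,W=d["z_map"].shape; v,u=np.mgrid[:H,:W]
    r=rays(d,np.c_[u.ravel(),v.ravel()])*d["z_map"].reshape(-1,1); T=np.asarray(d["cam_to_world"])
    return (r@T[:3,:3].T+T[:3,3]).reshape(H,W,3)
def mask(d,lo,hi):
    return cv2.inRange(cv2.cvtColor(d["pixels"],cv2.COLOR_RGB2HSV),lo,hi)
def blobs(m,amin=8):
    n,l,s,c=cv2.connectedComponentsWithStats(m)
    return [(i,s[i,4],c[i],l==i) for i in range(1,n) if s[i,4]>=amin]
COL=dict(red=((0,150,90),(6,255,255)),yellow=((22,150,100),(34,255,255)),blue=((105,130,70),(125,255,255)),green=((60,90,40),(90,255,255)))
E
python3 - <<'E'
from h import *
d=dict(np.load("top0.npz"))
P=cloud(d)
for k,(lo,hi) in COL.items():
    for i,a,c,m in blobs(mask(d,lo,hi)):
        print(k,a,c.round(1),plane(d,c,62)[0,:2].round(1),np.median(P[m],0).round(1), P[m][:,2].max().round(1))
# blanks on plank & stand : heights
z=P[...,2]
reg=z[125:155,245:325]; m=np.zeros(z.shape,np.uint8); m[125:155,245:325]=((reg>54)&(reg<68))*255
for i,a,c,mm in blobs(m,50): print("blank",a,c.round(1),plane(d,c,60)[0].round(1),"diam px",2*np.sqrt(a/np.pi), "mm",2*np.sqrt(a/np.pi)*np.median(d["z_map"][mm])/d["fx"])
E
```

```text
red 23 [ 92.3 194.4] [546.1 446.9] [544.7 428.2  97.8] 114.4
red 49 [304.6 205.8] [ 509.3 -186.7] [ 509.3 -187.6   61.2] 65.0
yellow 36 [338.8 207.7] [ 503.1 -287.6] [ 502.3 -287.8   61.7] 66.2
blue 35 [271.3 206.9] [506.6 -89.2] [506.3 -88.3  60.9] 64.7
green 830 [360.4 132.9] [ 726.9 -357.9] [ 736.6 -369.6   20.3] 1136.4
green 207 [166. 156.] [659.5 223.3] [662.3 221.1  71.4] 1136.4
blank 358 [302.7 136.6] [ 715.9 -184.2   60. ] diam px 21.349935761383176 mm 63.42431806227068
blank 321 [266.3 136.9] [715.3 -75.8  60. ] diam px 20.216574731145414 mm 60.068218494373276
```

Run:
```python
from h import *
d=cam("wrist"); s=env.sense(); R=s["eef_rot"]; T=d["cam_to_world"]
print(d["fx"],d["cx"],d["cy"],d["k1"]); print((R.T@T[:3,:3]).round(3), (R.T@(T[:3,3]-s["ee_pos"])).round(1))
d=dict(np.load("top0.npz"));P=cloud(d)
# stand plate corners: gray bright, z near 10
z=P[...,2]; hsv=cv2.cvtColor(d["pixels"],cv2.COLOR_RGB2HSV)
m=((hsv[...,1]<40)&(abs(z-10)<7)&(hsv[...,2]>90)).astype(np.uint8); m[:, :130]=0;m[:,210:]=0
for i,a,c,mm in blobs(m,200):
    q=plane(d,np.argwhere(mm)[:,::-1],10)[:,:2].astype(np.float32); r=cv2.minAreaRect(q); print(a,r,cv2.boxPoints(r).round(1))
```

```text
328.01890500945785 253.81784306943268 190.37879512414588 0.01638477312155132
[[ 0.002 -0.967 -0.254]
 [ 1.     0.001  0.001]
 [-0.001 -0.254  0.967]] [ 69.   -1.  -91.7]
2280 ((585.19677734375, 223.75283813476562), (201.2779541015625, 138.11949157714844), 0.9853329062461853) [[483.4 291.1]
 [485.8 153. ]
 [687.  156.4]
 [684.6 294.5]]
```

Emit:
drive_tool([
  [0, 0, 0, 0, 0, -6.15, 0.06],
  [0, 0, 0, 0, 0, -6.15, 0.06],
  [0, 0, 0, 0, 0, -6.15, 0.06],
  [0, 0, 0, 0, 0, -6.15, 0.06],
  [-0.024, -0.029, 0, 0, 0, 0, 0.06],
  [-0.024, -0.029, 0, 0, 0, 0, 0.06],
  [-0.024, -0.029, 0, 0, 0, 0, 0.06],
  [-0.024, -0.029, 0, 0, 0, 0, 0.06],
  [-0.024, -0.029, 0, 0, 0, 0, 0.06],
  [-0.024, -0.029, 0, 0, 0, 0, 0.06],
  [-0.024, -0.029, 0, 0, 0, 0, 0.06],
  [-0.024, -0.029, 0, 0, 0, 0, 0.06],
])

```text
t: 1.15
ee_pos: [452.7, 334.9, 292.0]
eef_rot: [[-1.0, -0.001, -0.0], [-0.001, 1.0, -0.0], [0.0, -0.0, -1.0]]
ft_force: [0.2, 1.2, -0.2]
opening: 0.691
grip_force: 0.0
```

Emit:
drive_tool([
  [-0.024, -0.028, 0, 0, 0, 0, 0.04],
  [-0.024, -0.028, 0, 0, 0, 0, 0.04],
  [-0.024, -0.028, 0, 0, 0, 0, 0.04],
  [-0.021, -0.028, 0, 0, 0, 0, 0.04],
  [0, 0, 0, 0, 0, 0, 0.04],
  [0, 0, 0, 0, 0, 0, 0.04],
])

```text
t: 1.65
ee_pos: [545.8, 222.8, 291.7]
eef_rot: [[-1.0, 0.003, -0.001], [0.003, 1.0, -0.0], [0.001, -0.0, -1.0]]
ft_force: [-0.1, 0.2, 0.9]
opening: 0.465
grip_force: 0.0
```

Run:
```python
from h import *
d=cam("wrist","w1"); np.savez("w1.npz",**d); s=env.sense(); print(s["t"],s["ee_pos"],s["eef_rot"].round(4),s["ft_force"])
```

```text
1.7 [545.04454761 224.04883733 291.75140619] [[-1.0e+00  1.3e-03 -1.2e-03]
 [ 1.3e-03  1.0e+00  2.0e-04]
 [ 1.2e-03  2.0e-04 -1.0e+00]] [-0.29151877 -0.24393259  0.44172247]
```

View pics/w1.png

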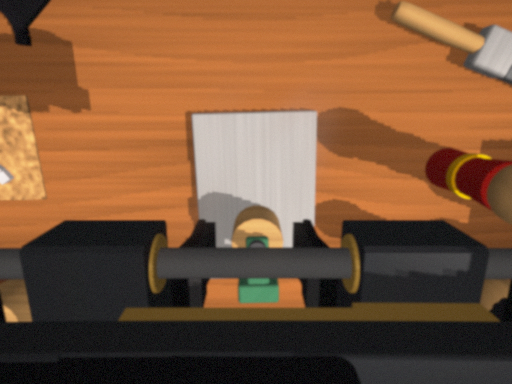

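The wrist picture shows the stand plate at (193-317, 112-245), with its front edge at row 112. The blank sits between the fingers at (258,225), and its arm and post are at (258,245) and (258,290). Next I fit circles to the depth points on the blank's front wall.

```bash
cat >> h.py <<'E'
from scipy.optimize import least_squares
def circ(q,r=None):
    f=(lambda p:np.hypot(q[:,0]-p[0],q[:,1]-p[1])-p[2]) if r is None else (lambda p:np.hypot(q[:,0]-p[0],q[:,1]-p[1])-r)
    p0=[q[:,0].mean(),q[:,1].mean(),30] if r is None else [q[:,0].mean()+25,q[:,1].mean()]
    s=least_squares(f,p0,loss="soft_l1",f_scale=.7); return s.x,np.sqrt(np.mean(s.fun**2))
E
python3 - <<'E'
from h import *
d=dict(np.load("w1.npz"));P=cloud(d)
sub=P[190:248,215:302].reshape(-1,3); g=sub[(sub[:,2]>5)&(sub[:,2]<15)]; print("plate z",np.median(g[:,2]),g[:,2].std())
for lo,hi in((15,35),(35,55),(15,55)):
    q=sub[(sub[:,2]>lo)&(sub[:,2]<hi)]; print(len(q),q.min(0).round(1),q.max(0).round(1),circ(q))
    for r in(28,31,34): print(r,circ(q,r))
# plate edges
z=P[...,2]; hsv=cv2.cvtColor(d["pixels"],cv2.COLOR_RGB2HSV)
m=(hsv[...,1]<60)&(hsv[...,2]>110); 
L=[];Rr=[]
for v in range(125,190,3):
    u=np.flatnonzero(m[v,180:330])+180; L.append((u.min()-.5,v)); Rr.append((u.max()+.5,v))
F=[(u,np.flatnonzero(m[95:130,u]).min()+95-.5) for u in range(205,308,4)]
for n,e in(("L",L),("R",Rr),("F",F)):
    p=plane(d,e,10); l=cv2.fitLine(p[:,:2].astype(np.float32),cv2.DIST_HUBER,0,.01,.01).ravel(); print(n,l.round(4))
E
```

```text
plate z 9.496128141159033 0.867311623601309
226 [591.5 197.4  15. ] [615.  251.9  34.8] (array([619.73698554, 224.64374225,  27.72156594]), np.float64(0.22053453471120602))
28 (array([620.05967343, 224.65141119]), np.float64(0.2283940959278378))
31 (array([623.42658699, 224.71660619]), np.float64(0.6743806642497424))
34 (array([626.66902452, 224.76713212]), np.float64(1.1423808221168863))
262 [591.6 196.8  35. ] [617.1 251.7  55. ] (array([619.76737512, 224.63202697,  27.73751291]), np.float64(0.23132196708841593))
28 (array([620.07007256, 224.64024847]), np.float64(0.2377893915462742))
31 (array([623.43184801, 224.72303801]), np.float64(0.6678097389656897))
34 (array([626.67858096, 224.80578024]), np.float64(1.1274679162073922))
488 [591.5 196.8  15. ] [617.1 251.9  55. ] (array([619.75352987, 224.63755039,  27.73029836]), np.float64(0.2264751735714753))
28 (array([620.06525355, 224.64551498]), np.float64(0.233544529143158))
31 (array([623.42945121, 224.7202113 ]), np.float64(0.670846307673138))
34 (array([626.6744034 , 224.78873467]), np.float64(1.1343233910409398))
L [9.996000e-01 2.940000e-02 5.302588e+02 1.537466e+02]
R [9.999000e-01 1.060000e-02 5.311472e+02 2.928964e+02]
F [ 2.060000e-02 -9.998000e-01  4.843660e+02  2.197766e+02]
```

The circle fit gives a radius of 27.7 mm (56 mm blank), so red is the likely leaf and touching will confirm it. Next I look at the mat.

Emit:
drive_tool([
  [-0.002, -0.034, 0, 0, 0, 0, 0.04],
  [-0.002, -0.034, 0, 0, 0, 0, 0.04],
  [-0.002, -0.034, 0, 0, 0, 0, 0.04],
  [-0.002, -0.034, 0, 0, 0, 0, 0.04],
  [-0.002, -0.034, 0, 0, 0, 0, 0.04],
  [-0.002, -0.034, 0, 0, 0, 0, 0.04],
  [-0.002, -0.034, 0, 0, 0, 0, 0.04],
  [-0.002, -0.034, 0, 0, 0, 0, 0.04],
  [-0.002, -0.034, 0, 0, 0, 0, 0.04],
  [-0.002, -0.034, 0, 0, 0, 0, 0.04],
  [0, -0.034, 0, 0, 0, 0, 0.04],
  [0, -0.034, 0, 0, 0, 0, 0.04],
])

```text
t: 2.7
ee_pos: [565.3, -183.1, 292.2]
eef_rot: [[-1.0, -0.003, 0.0], [-0.003, 1.0, 0.001], [-0.0, 0.001, -1.0]]
ft_force: [0.8, -0.3, 0.6]
opening: 0.461
grip_force: 0.0
```

Emit:
drive_tool([
  [0, 0, 0, 0, 0, 0, 0.04],
  [0, 0, 0, 0, 0, 0, 0.04],
])

```text
t: 2.87
ee_pos: [565.2, -183.4, 291.9]
eef_rot: [[-1.0, 0.001, -0.0], [0.001, 1.0, 0.001], [0.0, 0.001, -1.0]]
ft_force: [0.4, 1.1, 1.1]
opening: 0.459
grip_force: 0.0
```

Run:
```python
from h import *
d=cam("wrist"); np.savez("w2.npz",**d); s=env.sense(); print(s["t"],s["ee_pos"],s["ft_force"])
im=d["pixels"][60:235,90:420,::-1]; cv2.imwrite("pics/w2c.png",cv2.resize(im,None,fx=2,fy=2,interpolation=cv2.INTER_CUBIC))
P=cloud(d)
for k in("red","yellow","blue"):
    for i,a,c,m in blobs(mask(d,*COL[k]),60):
        top=m&(abs(P[...,2]-62)<5)
        if top.sum()<20: continue
        uv=np.argwhere(top)[:,::-1]; q=plane(d,uv,62)[:,:2].astype(np.float32); print(k,a,c.round(0),top.sum(),np.median(P[top][:,2]).round(1),cv2.minAreaRect(q),q.mean(0))
```

```text
2.9167 [ 565.24358025 -182.29307034  291.94429463] [-0.27262836 -0.21619433  0.51520875]
red 363 [247. 121.] 361 61.5 ((511.7630310058594, -190.45578002929688), (26.433164596557617, 12.408358573913574), 7.754568576812744) [ 511.44815 -190.48671]
yellow 727 [148. 115.] 460 61.3 ((506.5146789550781, -289.19146728515625), (26.96652603149414, 15.477686882019043), 1.1616075038909912) [ 506.12015 -289.46307]
blue 367 [350. 118.] 366 61.5 ((508.5373840332031, -91.81671905517578), (13.064887046813965, 25.251148223876953), 82.22752380371094) [508.49628 -91.75983]
```

View pics/w2c.png

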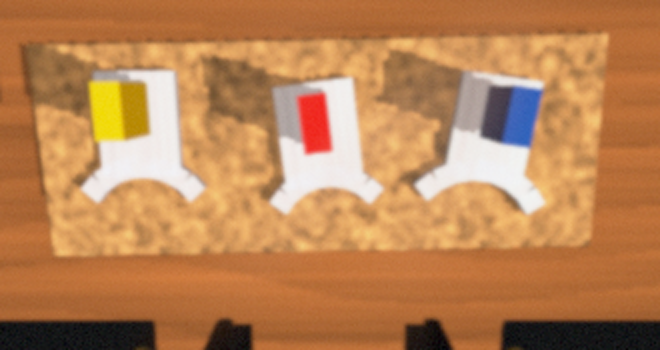

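In the crop the handles are yellow (118,110), red (315,122) and blue (512,115). All three are white plates on the mat, with arcs opening downward in the image, which is +x. Red is the fitting candidate: its handle is the only red one and it lies on the cork, with a yaw of about +7.75°. The black and purple pieces are off the mat.

Emit:
drive_tool([
  [0.009, -0.0013, 0.015, 0, 0, 0, 0.04],
  [0.009, -0.0013, 0.015, 0, 0, 0, 0.04],
  [0.009, -0.0013, 0.015, 0, 0, 0, 0.04],
  [0.009, -0.0013, 0.015, 0, 0, 0, 0.04],
  [0.009, -0.0013, 0.015, 0, 0, 0, 0.04],
  [0.0086, -0.0013, 0.015, 0, 0, 0, 0.04],
  [0, 0, 0, 0, 0, -3.9, 0.04],
  [0, 0, 0, 0, 0, -3.9, 0.04],
  [0, 0, 0.028, 0, 0, 0, 0.04],
  [0, 0, 0.028, 0, 0, 0, 0.04],
  [0, 0, 0.028, 0, 0, 0, 0.04],
  [0, 0, 0.028, 0, 0, 0, 0.04],
])

```text
t: 3.92
ee_pos: [512.2, -188.8, 89.6]
eef_rot: [[-0.99, -0.139, 0.001], [-0.139, 0.99, 0.0], [-0.001, -0.0, -1.0]]
ft_force: [0.7, 0.6, 0.9]
opening: 0.461
grip_force: 0.0
```

Emit:
drive_tool([
  [0, 0, 0, 0, 0, 0, 0.04],
  [0, 0, 0, 0, 0, 0, 0.04],
])

```text
t: 4.08
ee_pos: [510.7, -188.7, 89.0]
eef_rot: [[-0.99, -0.139, -0.004], [-0.139, 0.99, 0.002], [0.003, 0.003, -1.0]]
ft_force: [-0.2, -0.6, 1.1]
opening: 0.462
grip_force: 0.0
```

Emit:
drive_tool([
  [0, 0, 0, 0, 0, 0, 0.0],
  [0, 0, 0, 0, 0, 0, 0.0],
  [0, 0, 0, 0, 0, 0, 0.0],
  [0, 0, 0, 0, 0, 0, 0.0],
  [0, 0, 0, 0, 0, 0, 0.0],
  [0, 0, 0, 0, 0, 0, 0.0],
  [0, 0, 0, 0, 0, 0, 0.0],
])

```text
t: 4.67
ee_pos: [512.3, -191.5, 91.4]
eef_rot: [[-0.991, -0.136, 0.001], [-0.136, 0.991, -0.0], [-0.001, -0.001, -1.0]]
ft_force: [-1.1, 1.9, 6.8]
opening: 0.162
grip_force: 30.0
```

Emit:
drive_tool([
  [0, 0, -0.03, 0, 0, 0, 0.0],
  [0, 0, -0.03, 0, 0, 0, 0.0],
  [0, 0, -0.03, 0, 0, 0, 0.0],
  [0, 0, 0, 0, 0, 6.6, 0.0],
  [0, 0.0345, 0, 0, 0, 0, 0.0],
  [0, 0.0345, 0, 0, 0, 0, 0.0],
  [0, 0.0345, 0, 0, 0, 0, 0.0],
  [0, 0.0345, 0, 0, 0, 0, 0.0],
  [0, 0.0345, 0, 0, 0, 0, 0.0],
  [0, 0.0345, 0, 0, 0, 0, 0.0],
  [0, 0.0345, 0, 0, 0, 0, 0.0],
  [0, 0.0345, 0, 0, 0, 0, 0.0],
])

```text
t: 5.67
ee_pos: [505.3, 86.2, 180.2]
eef_rot: [[-1.0, -0.021, -0.0], [-0.021, 1.0, -0.0], [0.0, -0.0, -1.0]]
ft_force: [0.6, -0.3, -1.8]
opening: 0.159
grip_force: 30.0
```

Emit:
drive_tool([
  [0, 0.0345, 0, 0, 0, 0, 0.0],
  [0, 0.0345, 0, 0, 0, 0, 0.0],
  [0, 0.0345, 0, 0, 0, 0, 0.0],
  [0, 0.0335, 0, 0, 0, 0, 0.0],
  [0, 0, 0, 0, 0, 0, 0.0],
  [0, 0, 0, 0, 0, 0, 0.0],
  [0, 0, 0, 0, 0, 0, 0.0],
])

```text
t: 6.25
ee_pos: [502.5, 221.3, 179.9]
eef_rot: [[-1.0, -0.022, -0.001], [-0.022, 1.0, -0.001], [0.001, -0.001, -1.0]]
ft_force: [0.3, -0.8, -1.3]
opening: 0.16
grip_force: 30.0
```

Run:
```python
from h import *
p=[];f=[]
for i in range(6):
    d=cam("wrist") if i else cam("wrist","w3"); s=env.sense(); p.append(s["ee_pos"]); f.append(s["ft_force"])
np.savez("w3.npz",**d)
print(s["t"],np.mean(p,0),np.std(p,0),np.mean(f,0),s["eef_rot"].round(4),s["joint_positions"].round(3))
P=cloud(d); sub=P[100:384].reshape(-1,3); m=(np.hypot(sub[:,0]-620,sub[:,1]-224.7)<36)&(sub[:,2]>15)&(sub[:,2]<55)
q=sub[m]; print(len(q)); 
if len(q)>30: print(circ(q),circ(q,28))
t=cam("top"); np.savez("t3.npz",**t)
for i,a,c,m in blobs(mask(t,*COL["red"])): print(a,c)
```

```text
6.55 [502.89384681 220.55418929 180.09861849] [0.13636122 0.13489846 0.13402214] [ 0.18383299 -0.01605807 -0.96905451] [[-9.998e-01 -1.990e-02 -0.000e+00]
 [-1.990e-02  9.998e-01 -1.000e-04]
 [ 0.000e+00 -1.000e-04 -1.000e+00]] [ 0.27   0.15   1.828 -0.     1.164 -1.321]
0
```

View pics/w3.png

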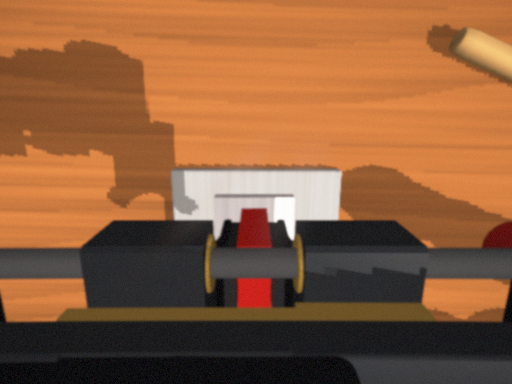

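The handle (255,230) and the leaf's rear edge (255,196) are in view in the gripper, so I can measure the leaf in hand with the same camera. That cancels the calibration bias.

Run:
```python
from h import *
d=dict(np.load("w3.npz"));P=cloud(d)
tcp=np.array([502.89,220.55,180.1]); a=np.radians(1.14); ex=np.array([np.cos(a),np.sin(a)]); ey=np.array([-ex[1],ex[0]])
m=mask(d,*COL["red"])>0; m[:, :200]=0; m[:,300:]=0
for v in(212,220,228,236): 
    u=np.flatnonzero(m[v]); print(v,u.min(),u.max(),np.median(P[v,u,2]).round(1), (plane(d,[[u.min()-.5,v],[u.max()+.5,v]],np.median(P[v,u,2]))[:,:2]-tcp[:2])@np.c_[ex,ey])
hsv=cv2.cvtColor(d["pixels"],cv2.COLOR_RGB2HSV)
z=P[...,2]; w=(hsv[...,1]<60)&(hsv[...,2]>110)&(z>85)&(z<115)
vv,uu=np.nonzero(w); print(len(vv),vv.min(),vv.max(),uu.min(),uu.max(),np.median(z[w]))
F=[(u,np.flatnonzero(w[185:215,u]).min()+185-.5) for u in range(218,292,4)]
zt=102
q=(plane(d,F,zt)[:,:2]-tcp[:2])@np.c_[ex,ey]; print("rear",np.polyfit(q[:,1],q[:,0],1),q[:,0].mean())
S=[(np.flatnonzero(w[v,200:310]).min()+199.5,v) for v in range(202,216,3)]+[(np.flatnonzero(w[v,200:310]).max()+200.5,v) for v in range(202,216,3)]
print((plane(d,S,zt)[:,:2]-tcp[:2])@np.c_[ex,ey])
print(P[214:236:3,255,2])
```

```text
212 242 265 107.2 [[-14.10699789  -7.1759855 ]
 [-14.12155539   5.51824403]]
220 241 266 119.5 [[-14.09419462  -7.22846566]
 [-14.10862665   5.57676608]]
228 239 269 130.6 [[-14.2178215   -7.71795598]
 [-14.23368281   6.53109916]]
236 238 270 140.0 [[-14.21019877  -7.72978311]
 [-14.22579108   6.51971223]]
2054 194 240 213 293 100.12687859921996
rear [-1.19196146e-03 -2.28501237e+01] -22.849443163562697
[[-18.0576929  -22.47092028]
 [-16.35992988 -22.52137226]
 [-14.65395381 -22.57200833]
 [-12.93971905 -22.62282944]
 [-11.21717964 -22.67383652]
 [-18.10837413  20.80538323]
 [-16.41041918  20.85971444]
 [-14.70424858  20.91424949]
 [-12.98981667  20.96898943]
 [-11.26707746  21.02393529]]
[111.25433074 114.03896739 119.4712358  123.37873338 128.65829373
 131.52322215 135.99291178 138.3909537 ]
```

Emit:
drive_tool([
  [0, 0.0024, 0.02, 0, 0, 0, 0],
  [0, 0, 0.03, 0, 0, 0, 0],
  [0, 0, 0.02, 0, 0, 0, 0],
  [0, 0, 0.01, 0, 0, 0, 0],
  [-0.02, 0, 0, 0, 0, 0, 0],
  [-0.015, 0, 0, 0, 0, 0, 0],
  [-0.005, 0, 0, 0, 0, 0, 0],
  [0, 0, 0, 0, 0, 0, 0],
  [0, 0, 0, 0, 0, 0, 0],
  [0, 0, 0, 0, 0, 0, 0],
])

```text
t: 7.43
ee_pos: [542.0, 224.8, 100.2]
eef_rot: [[-1.0, -0.021, -0.001], [-0.021, 1.0, -0.0], [0.001, -0.0, -1.0]]
ft_force: [-0.4, -0.8, -0.3]
opening: 0.159
grip_force: 30.0
```

```bash
cat >> h.py <<'E'
def st(n=4):
    p=[];f=[];R=[]
    for i in range(n):
        vision.read_camera("top"); s=env.sense(); p.append(s["ee_pos"]);f.append(s["ft_force"]);R.append(s["eef_rot"][1,1:2].tolist()+[s["eef_rot"][0,1]])
    print(round(s["t"],2),"pos",np.mean(p,0).round(2),"f",np.mean(f,0).round(2),"sd",np.std(f,0).round(2),"yaw",np.degrees(-np.mean(R,0)[1]).round(2))
E
python3 -c "
from h import *
st(5)"
```

```text
7.68 pos [542.09 224.94 100.24] f [-0.09  0.07 -1.05] sd [0.31 0.53 0.31] yaw 1.24
```

Emit:
drive_tool([
  [0, 0, 0.002, 0, 0, 0, 0],
  [-0.004, 0, 0, 0, 0, 0, 0],
  [-0.004, 0, 0, 0, 0, 0, 0],
  [0, 0, 0, 0, 0, 0, 0],
  [0, 0, 0, 0, 0, 0, 0],
])

```text
t: 8.1
ee_pos: [551.2, 225.1, 98.3]
eef_rot: [[-1.0, -0.021, 0.0], [-0.021, 1.0, 0.0], [-0.0, 0.0, -1.0]]
ft_force: [0.1, -0.4, -1.8]
opening: 0.158
grip_force: 30.0
```

```bash
python3 -c "
from h import *
st(6)"
```

```text
8.4 pos [550.72 225.06  98.18] f [ 0.28  0.07 -0.94] sd [0.46 0.32 0.27] yaw 1.23
```

Emit:
drive_tool([
  [0, 0, 0.001, 0, 0, 0, 0],
  [0, 0, 0, 0, 0, 0, 0],
  [0, 0, 0, 0, 0, 0, 0],
])

```text
t: 8.65
ee_pos: [550.6, 225.1, 97.1]
eef_rot: [[-1.0, -0.022, -0.0], [-0.022, 1.0, -0.0], [0.0, -0.0, -1.0]]
ft_force: [0.6, -0.0, -1.2]
opening: 0.153
grip_force: 30.0
```

```bash
python3 -c "
from h import *
st(6)"
```

```text
8.95 pos [550.73 225.1   97.24] f [-0.2   0.1  -1.26] sd [0.28 0.38 0.28] yaw 1.23
```

Emit:
drive_tool([
  [-0.0005, 0, 0, 0, 0, 0, 0],
  [-0.0005, 0, 0, 0, 0, 0, 0],
  [-0.0005, 0, 0, 0, 0, 0, 0],
  [-0.0005, 0, 0, 0, 0, 0, 0],
  [0, 0, 0, 0, 0, 0, 0],
])

```text
t: 9.37
ee_pos: [552.9, 225.1, 97.2]
eef_rot: [[-1.0, -0.022, 0.0], [-0.022, 1.0, 0.0], [-0.0, 0.0, -1.0]]
ft_force: [-0.7, 0.5, -0.7]
opening: 0.161
grip_force: 30.0
```

Emit:
drive_tool([
  [-0.0005, 0, 0, 0, 0, 0, 0],
  [0, 0, 0, 0, 0, 0, 0],
])

```text
t: 9.53
ee_pos: [553.2, 225.1, 97.2]
eef_rot: [[-1.0, -0.021, -0.0], [-0.021, 1.0, -0.0], [0.0, -0.0, -1.0]]
ft_force: [-0.8, -0.8, -0.9]
opening: 0.157
grip_force: 30.0
```

Emit:
drive_tool([
  [-0.0005, 0, 0, 0, 0, 0, 0],
  [0, 0, 0, 0, 0, 0, 0],
])

```text
t: 9.7
ee_pos: [553.4, 225.0, 97.1]
eef_rot: [[-1.0, -0.021, -0.001], [-0.021, 1.0, -0.0], [0.001, -0.0, -1.0]]
ft_force: [-1.6, -0.6, -0.4]
opening: 0.155
grip_force: 30.0
```

```bash
python3 -c "
from h import *
st(6)"
```

```text
10.0 pos [553.41 225.03  97.04] f [-1.96 -0.73 -0.45] sd [0.68 0.38 0.26] yaw 1.23
```

Emit:
drive_tool([
  [0.0005, 0, 0, 0, 0, 0, 0],
  [0, -0.0006, 0, 0, 0, 0, 0],
  [-0.0005, 0, 0, 0, 0, 0, 0],
  [0, 0, 0, 0, 0, 0, 0],
])

```text
t: 10.33
ee_pos: [553.8, 224.5, 97.3]
eef_rot: [[-1.0, -0.022, 0.0], [-0.022, 1.0, 0.0], [-0.0, 0.0, -1.0]]
ft_force: [-0.8, -0.3, -0.8]
opening: 0.159
grip_force: 30.0
```

```bash
python3 -c "
from h import *
st(6)"
```

```text
10.63 pos [553.83 224.54  97.31] f [-1.75 -0.61 -0.43] sd [0.4  0.27 0.35] yaw 1.23
```

Emit:
drive_tool([
  [-0.0004, 0, 0, 0, 0, 0, 0],
  [0, 0, 0, 0, 0, 0, 0],
])

```text
t: 10.8
ee_pos: [554.0, 224.5, 97.2]
eef_rot: [[-1.0, -0.021, -0.0], [-0.021, 1.0, -0.0], [0.0, -0.0, -1.0]]
ft_force: [-2.0, -0.2, -0.4]
opening: 0.159
grip_force: 30.0
```

```bash
python3 -c "
from h import *
st(6)"
```

```text
11.1 pos [554.   224.52  97.17] f [-2.5  -1.29 -0.16] sd [0.54 0.47 0.69] yaw 1.23
```

Emit:
drive_tool([
  [0.0008, 0, 0, 0, 0, 0, 0],
  [0, -0.0007, 0, 0, 0, 0, 0],
  [-0.0008, 0, 0, 0, 0, 0, 0],
  [0, 0, 0, 0, 0, 0, 0],
])

```text
t: 11.43
ee_pos: [554.3, 223.9, 97.4]
eef_rot: [[-1.0, -0.021, 0.0], [-0.021, 1.0, 0.0], [-0.0, 0.0, -1.0]]
ft_force: [-1.4, -0.3, 0.8]
opening: 0.163
grip_force: 30.0
```

```bash
python3 -c "
from h import *
st(6)"
```

```text
11.73 pos [554.33 223.93  97.34] f [-0.62 -0.02 -0.45] sd [0.47 0.53 0.26] yaw 1.23
```

Emit:
drive_tool([
  [-0.0004, 0, 0, 0, 0, 0, 0],
  [0, 0, 0, 0, 0, 0, 0],
])

```text
t: 11.9
ee_pos: [554.4, 223.9, 97.2]
eef_rot: [[-1.0, -0.022, -0.001], [-0.022, 1.0, -0.0], [0.001, 0.0, -1.0]]
ft_force: [-1.7, -0.5, 0.7]
opening: 0.16
grip_force: 30.0
```

```bash
python3 -c "
from h import *
st(6)"
```

```text
12.2 pos [554.43 223.9   97.22] f [-2.35 -0.05  0.59] sd [0.35 0.41 0.15] yaw 1.23
```

Side force is now near zero. Contact came at TCP x ≈ 554.4, which puts the arc centre at about 620.3, against the axis at 620.1 for a 56 mm blank. So red fits, and I press home.

Emit:
drive_tool([
  [-0.0004, 0, 0, 0, 0, 0, 0],
  [0, 0, 0, 0, 0, 0, 0],
  [0, 0, 0, 0, 0, 0, 0],
])

```text
t: 12.45
ee_pos: [554.5, 223.9, 97.1]
eef_rot: [[-1.0, -0.022, -0.001], [-0.022, 1.0, -0.0], [0.001, -0.0, -1.0]]
ft_force: [-5.1, -0.4, 2.7]
opening: 0.16
grip_force: 30.0
```

```bash
python3 -c "
from h import *
st(6)"
```

```text
12.75 pos [554.52 223.9   97.14] f [-5.15 -0.1   2.86] sd [0.54 0.5  0.53] yaw 1.24
```

Emit:
drive_tool([
  [-0.0004, 0, 0, 0, 0, 0, 0],
  [0, 0, 0, 0, 0, 0, 0],
  [0, 0, 0, 0, 0, 0, 0],
])

```text
t: 13.0
ee_pos: [554.6, 223.9, 97.1]
eef_rot: [[-1.0, -0.022, -0.002], [-0.022, 1.0, -0.0], [0.002, -0.0, -1.0]]
ft_force: [-6.2, 0.5, 4.0]
opening: 0.157
grip_force: 30.0
```

```bash
python3 -c "
from h import *
st(8)"
```

```text
13.4 pos [554.6  223.9   97.05] f [-5.98 -0.24  3.45] sd [0.6  0.53 0.22] yaw 1.24
```

Emit:
drive_tool([
  [0, 0, 0, 0, 0, 0, 0],
  [0, 0, 0, 0, 0, 0, 0],
  [0, 0, 0, 0, 0, 0, 0],
  [0, 0, 0, 0, 0, 0, 0],
  [0, 0, 0, 0, 0, 0, 0],
  [0, 0, 0, 0, 0, 0, 0],
  [0, 0, 0, 0, 0, 0, 0],
  [0, 0, 0, 0, 0, 0, 0],
  [0, 0, 0, 0, 0, 0, 0],
  [0, 0, 0, 0, 0, 0, 0],
  [0, 0, 0, 0, 0, 0, 0],
  [0, 0, 0, 0, 0, 0, 0],
])

```text
t: 14.4
ee_pos: [554.6, 223.9, 97.1]
eef_rot: [[-1.0, -0.022, -0.002], [-0.022, 1.0, -0.0], [0.002, -0.0, -1.0]]
ft_force: [-6.5, 0.1, 4.2]
opening: 0.16
grip_force: 30.0
```

Emit:
drive_tool([
  [0.0004, 0, 0, 0, 0, 0, 0],
  [0, 0, 0.0005, 0, 0, 0, 0],
  [0, 0, 0, 0, 0, 0, 0],
])

```text
t: 14.65
ee_pos: [554.5, 223.9, 96.5]
eef_rot: [[-1.0, -0.022, -0.001], [-0.022, 1.0, -0.0], [0.001, -0.0, -1.0]]
ft_force: [-5.5, 0.3, 2.1]
opening: 0.158
grip_force: 30.0
```

```bash
python3 -c "
from h import *
st(5)"
```

```text
14.9 pos [554.52 223.89  96.54] f [-5.23  0.44  1.83] sd [0.55 0.19 0.27] yaw 1.23
```

Emit:
drive_tool([
  [0.0004, 0, 0, 0, 0, 0, 0],
  [0, 0, 0.0005, 0, 0, 0, 0],
  [0, 0, 0, 0, 0, 0, 0],
])

```text
t: 15.15
ee_pos: [554.4, 223.9, 96.2]
eef_rot: [[-1.0, -0.021, -0.0], [-0.021, 1.0, -0.0], [0.0, -0.0, -1.0]]
ft_force: [-5.1, -0.3, 2.9]
opening: 0.161
grip_force: 30.0
```

Emit:
drive_tool([
  [0, 0, 0.0005, 0, 0, 0, 0],
  [0, 0, 0, 0, 0, 0, 0],
  [0, 0, 0, 0, 0, 0, 0],
])

```text
t: 15.4
ee_pos: [554.5, 223.9, 96.2]
eef_rot: [[-1.0, -0.022, -0.0], [-0.022, 1.0, -0.0], [0.0, -0.0, -1.0]]
ft_force: [-5.4, -0.2, 5.8]
opening: 0.16
grip_force: 30.0
```

```bash
python3 -c "
from h import *
st(5)
d=cam('wrist'); np.savez('w4.npz',**d)
P=cloud(d);z=P[...,2]; m=mask(d,*COL['red'])>0; m[:,:200]=0;m[:,300:]=0
print('handle',m.sum(), np.percentile(z[m],[2,50,98]).round(1))
hsv=cv2.cvtColor(d['pixels'],cv2.COLOR_RGB2HSV); w=(hsv[...,1]<60)&(hsv[...,2]>110)
for zr in((5,13),(14,24)):
    k=w&(z>zr[0])&(z<zr[1]); k[:, :225]=0;k[:,285:]=0; print(zr,k.sum(),np.median(z[k]))
"
```

```text
15.65 pos [554.5  223.89  96.21] f [-5.96 -0.17  5.47] sd [0.33 0.25 0.27] yaw 1.23
handle 2145 [ 22.7  66.7 109.8]
(5, 13) 5451 9.396430093694505
(14, 24) 1141 17.40308622698049
```

Emit:
drive_tool([
  [0, 0, 0, 0, 0, 0, 0],
  [0, 0, 0, 0, 0, 0, 0],
  [0, 0, 0, 0, 0, 0, 0],
  [0, 0, 0, 0, 0, 0, 0],
  [0, 0, 0, 0, 0, 0, 0],
  [0, 0, 0, 0, 0, 0, 0],
  [0, 0, 0, 0, 0, 0, 0],
  [0, 0, 0, 0, 0, 0, 0],
  [0, 0, 0, 0, 0, 0, 0],
  [0.0003, 0, -0.0003, 0, 0, 0, 0],
  [0, 0, 0, 0, 0, 0, 0],
])

```text
t: 16.62
ee_pos: [554.4, 223.9, 96.2]
eef_rot: [[-1.0, -0.021, 0.0], [-0.021, 1.0, 0.0], [-0.0, 0.0, -1.0]]
ft_force: [-4.0, 0.1, 2.7]
opening: 0.163
grip_force: 30.0
```

Emit:
drive_tool([
  [0, 0, 0, 0, 0, 0, 0.04],
  [0, 0, 0, 0, 0, 0, 0.04],
  [0, 0, 0, 0, 0, 0, 0.04],
  [0, 0, 0, 0, 0, 0, 0.04],
  [0, 0, 0, 0, 0, 0, 0.04],
  [0, 0, 0, 0, 0, 0, 0.04],
])

```text
t: 17.12
ee_pos: [554.5, 223.8, 96.1]
eef_rot: [[-1.0, -0.021, 0.0], [-0.021, 1.0, 0.0], [-0.0, 0.0, -1.0]]
ft_force: [-0.7, 0.2, -0.1]
opening: 0.44
grip_force: 0.0
```

Emit:
drive_tool([
  [0, 0, -0.005, 0, 0, 0, 0.04],
  [0, 0, -0.015, 0, 0, 0, 0.04],
  [0, 0, -0.03, 0, 0, 0, 0.04],
  [0, 0, -0.03, 0, 0, 0, 0.04],
  [0, 0, -0.03, 0, 0, 0, 0.04],
  [0, 0, -0.03, 0, 0, 0, 0.04],
  [0, 0, -0.03, 0, 0, 0, 0.04],
  [0, 0, 0, 0, 0, 0, 0.04],
  [0, 0, 0, 0, 0, 0, 0.04],
])

```text
t: 17.87
ee_pos: [555.5, 224.2, 269.2]
eef_rot: [[-1.0, -0.022, 0.006], [-0.022, 1.0, 0.001], [-0.006, 0.001, -1.0]]
ft_force: [-0.3, -0.4, -0.3]
opening: 0.46
grip_force: 0.0
```

Run:
```python
from h import *
st(3)
d=cam("wrist","w5"); np.savez("w5.npz",**d)
im=d["pixels"][100:260,160:360,::-1]; cv2.imwrite("pics/w5c.png",cv2.resize(im,None,fx=3,fy=3,interpolation=cv2.INTER_CUBIC))
```

```text
18.02 pos [553.91 223.78 265.55] f [ 0.17  0.1  -0.18] sd [0.1  0.3  0.56] yaw 1.23
```

View pics/w5c.png

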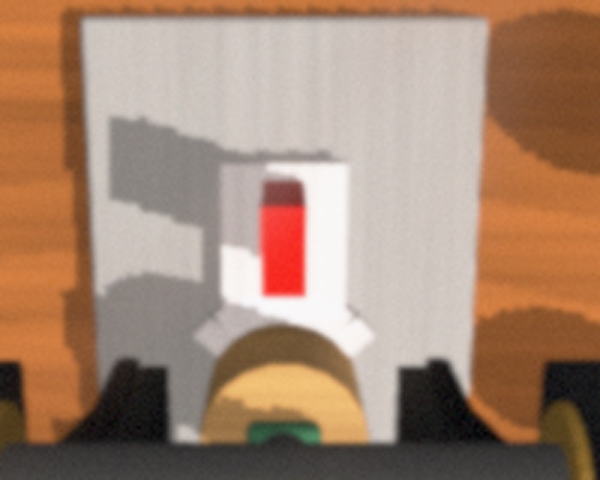

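The crop shows the red leaf flat on the plate, its arc hugging the blank (285,345) with no gap and the fingers clear. One numeric check follows, and the job is handed in if it passes.

Run:
```python
from h import *
d=dict(np.load("w5.npz"));P=cloud(d);z=P[...,2]
m=(mask(d,*COL["red"])>0)&(abs(z-67.5)<4); m[:,:200]=0;m[:,310:]=0
q=plane(d,np.argwhere(m)[:,::-1],68)[:,:2].astype(np.float32); r=cv2.minAreaRect(q); h=np.array(r[0])
sub=P[190:250].reshape(-1,3); k=(np.hypot(sub[:,0]-620,sub[:,1]-225)<36)&(sub[:,2]>20)&(sub[:,2]<55)
c,e=circ(sub[k]); c2,e2=circ(sub[k],28); print(r,c,e,c2,e2)
a=np.radians(1.23); arc=h+66*np.array([np.cos(a),np.sin(a)]); print("arc-axis",arc-c2[:2])
if np.hypot(*(arc-c2[:2]))<1.8: print(env.close_job())
```

```text
((552.190673828125, 222.71022033691406), (26.91843032836914, 11.735152244567871), 1.5943162441253662) [619.67050004 224.63938138  27.68713759] 0.21951390846654437 [620.03023338 224.65362249] 0.22830213725453122
arc-axis [-1.85476721 -0.52665269]
```

Run:
```python
from h import *
d=dict(np.load("w5.npz"));P=cloud(d);z=P[...,2]; hsv=cv2.cvtColor(d["pixels"],cv2.COLOR_RGB2HSV)
for u in(255,262,268): 
    print(u,[(v,d["pixels"][v,u].tolist(),P[v,u,[0,2]].round(1).tolist()) for v in list(range(151,156))+list(range(203,212))])
E=[]
for u in range(250,274,2):
    g=cv2.GaussianBlur(d["pixels"],(0,0),.8)[...,0].astype(float)[:,u]; E.append((u,145+np.argmax(np.diff(g[145:160]))+.5))
q=plane(d,E,14)[:,:2]; print("rear edge (z14)",np.median(q,0))
```

```text
255 [(151, [164, 156, 151], [531.5, 9.2]), (152, [155, 145, 142], [532.5, 9.5]), (153, [172, 163, 158], [533.5, 9.8]), (154, [213, 202, 198], [533.7, 16.4]), (155, [239, 233, 230], [534.4, 18.7]), (203, [249, 248, 250], [586.5, 17.8]), (204, [248, 246, 248], [587.7, 17.3]), (205, [242, 239, 240], [588.7, 17.9]), (206, [223, 217, 215], [590.1, 16.9]), (207, [184, 171, 165], [591.1, 17.3]), (208, [139, 120, 106], [592.1, 17.8]), (209, [109, 87, 61], [591.7, 22.5]), (210, [108, 82, 52], [592.4, 23.8]), (211, [111, 86, 57], [592.2, 27.7])]
262 [(151, [167, 156, 152], [531.3, 9.5]), (152, [154, 146, 142], [532.4, 9.0]), (153, [170, 163, 160], [533.7, 7.4]), (154, [213, 204, 201], [533.6, 15.5]), (155, [241, 236, 234], [534.1, 19.1]), (203, [249, 248, 248], [586.2, 18.0]), (204, [249, 248, 249], [587.6, 17.1]), (205, [250, 248, 248], [588.5, 17.9]), (206, [249, 247, 247], [589.7, 17.7]), (207, [246, 242, 241], [590.6, 18.5]), (208, [231, 223, 219], [592.3, 16.7]), (209, [179, 162, 150], [593.4, 16.8]), (210, [126, 105, 87], [593.3, 20.5]), (211, [113, 87, 60], [593.4, 23.6])]
268 [(151, [158, 150, 148], [531.1, 9.5]), (152, [150, 143, 139], [532.2, 9.4]), (153, [169, 160, 158], [533.2, 10.2]), (154, [215, 209, 205], [533.3, 16.5]), (155, [241, 237, 236], [534.2, 17.3]), (203, [249, 248, 248], [586.1, 17.8]), (204, [250, 248, 249], [587.6, 16.6]), (205, [249, 248, 248], [587.8, 19.6]), (206, [250, 248, 248], [589.4, 18.3]), (207, [249, 247, 246], [590.6, 18.1]), (208, [249, 246, 244], [592.0, 17.2]), (209, [248, 245, 243], [593.1, 17.2]), (210, [241, 235, 232], [594.2, 17.4]), (211, [222, 208, 199], [595.2, 17.7])]
rear edge (z14) [533.32186257 230.09998552]
```

The depth shows leaf metal (z≈17) running right up to the blank wall at x≈592, with no gap. The rear edge (~533.7 + 58 mm) puts the arc centre within about 0.6 mm of the axis. The 1.85 mm from the last check came from the handle's shaded rim being cut out of the colour mask. The leaf is seated, so I hand the job in.

```bash
python3 -c "
from h import *
print(env.close_job())"
```

```text
the job is handed in; nothing more can be done
None
```

The red leaf (diameter 56) fits the clamped blank: I pressed it home at about 6 N for over a second and left it flat on the plate, seated and released; yellow and blue were not tried, since red fitted first, and stayed on the mat; the job is handed in, no verdict returned.

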